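Open the child-safe descaler bottle

TASK

The kettle wants descaling: lift the measuring cup off the top of the descaler bottle and stand it, without dropping it, on the worktop beside the bottle. Then open the bottle's red child-safety cap: press it down, keep it down while you twist it anticlockwise until it is free, and lift it off. Finish still gripping the cap, held level about five centimetres straight above the open neck, with the bottle left standing where it was and the mug, trivet and teaspoon left in their places.

Things in the scene. Friction and masses are not known exactly. Their poses are not given: they have to be found in the camera images.
- bottle: White round descaler bottle, teal label, diameter 80 mm up to 112 mm high, shoulder narrowing to a neck (radius 15 mm, bayonet ledges to 20 mm) at 149 mm; loose, 0.6 to 0.95 kg. Origin: centre of its underside, z up. Only its weight, the press on the cap and the worktop's friction keep it from turning along with the cap (enough for the cap's drag).
- mouth (a point): Centre of the top of the bottle's neck, 180 mm above the bottle's underside.
- cap: Red ribbed push-and-turn cap, diameter 50 mm, 31.5 mm high, 40 g, loose but latched on the neck; round, can be gripped across in any direction. Origin: centre of its lower rim, z up; at the start 160 mm above the bottle's underside, its x axis along the bottle's x axis (to 0.1 rad). Freed, it is drawn straight up; its lower rim clears the mouth after 20 mm.
- cap_top (a point): Centre of the cap's flat top, 31.5 mm above its lower rim. A spring inside pushes the cap up: about 6 N at rest, 1.2 N more per mm pressed. Pressed down 4 to 6 mm (11 to 13 N; hard stop at 6.5 mm) its three lugs clear 3 mm teeth on the neck: keep it pressed, turn it anticlockwise from above (positive yaw). It is free from 0.55 rad of turn (stop near 1.55; best 0.8 to 1.3), then springs up.
- cup: Clear bluish measuring cup, upside down over the cap, its floor on the cap's top: 42 mm high, outer diameter 61 mm at the rim, 57 mm at the floor, walls 2 mm, 25 g, loose, 1.5 mm play round the cap. Origin: centre of its rim plane; z from rim to floor (up at the start). At the start its origin is 152.5 mm above the bottle's underside; raise it 42 mm to clear the cap.
- cup_center (a point): Middle of the cup, half way (21 mm) between rim and floor.
- mug: White mug, 95 mm high, about 92 mm across plus a handle, standing on the worktop; origin at the centre of its underside. Not to be disturbed.
- trivet: Black round openwork trivet, diameter 238 mm, 20 mm high, lying on the worktop to the left of the bottle; origin at the centre of its underside. Not to be disturbed.
- teaspoon: Metal teaspoon 138 mm long lying on the worktop to the right; origin at its middle. Not to be disturbed.

How it is judged:
On the way, in this order (a step that is already met when the one before it is completed fails the run):
1. the cup stands on the worktop beside the bottle, let go (height (world z) of cup_center between 0.012 and 0.03 m and angle between the z axis of cup and the z axis of bottle, either way round below 0.15 rad and contact force between cup and the fingers below 0.1 N and horizontal distance between cup and bottle below 0.4 m), for 0.2 s.
2. the cap is pressed down on the bottle (z of cap in the frame of bottle below 0.1582 m), for 0.05 s.
3. the cap is twisted free (angle between the x axis of cap and the x axis of bottle, either way round above 0.45 rad and z of cap in the frame of bottle below 0.2 m), for 0.05 s.
At the end, for the whole second after the job is handed in: Cap held still in the fingers, level to 0.3 rad, within 30 mm of the neck's axis, its lower rim 20 to 120 mm above the mouth, not touching the bottle; bottle upright on the worktop within 50 mm of its start; cup at rest on the worktop, either way up, within 0.4 m of the bottle, untouched (all of step 1 and z of cap in the frame of mouth between 0.02 and 0.12 m and horizontal distance between cap and mouth below 0.03 m and angle between cap's own z axis and vertical below 0.3 rad and contact force between cap and the fingers above 1 N and contact force between cap and bottle below 0.1 N and linear speed of each of cap, cup below 0.03 m/s and angle between bottle's own z axis and vertical below 0.08 rad and height (world z) of bottle below 0.004 m and distance of bottle from where it was at the start of the episode below 0.05 m and contact force between cup and the arm below 0.1 N); the arm keeps its last pose, push and grip.
It fails at once if the cup is dropped (contact force between cup and the fingers below 0.05 N and linear speed of cup above 0.7 m/s).
It fails at once if the bottle is tipped (angle between bottle's own z axis and vertical above 0.35 rad).
It fails at once if the mug is disturbed (distance of mug from where it was at the start of the episode above 0.02 m).
It fails at once if the trivet is disturbed (distance of trivet from where it was at the start of the episode above 0.02 m).
It fails at once if the teaspoon is disturbed (distance of teaspoon from where it was at the start of the episode above 0.02 m).
It also fails if it takes over 58 s, if anything falls off the work surface, if the arm or the gripper's body presses on something with over 40 N, if the wrist force passes 120 N, or if a joint passes its speed limit or range.

ROBOT

A 7-joint arm with a two-finger parallel gripper is mounted at the origin on a cart in front of the work surface, level with it; the furniture and walls round the work are solid. World frame = base frame: x ahead of the robot, y to its left, z up, the work surface at z = 0. Lengths are in m, angles in rad, forces in N, time in s.
With the tool pointing down it reaches from about 0.4 to 0.9 m from the base axis. Payload 5.5 kg.
Tool frame: the origin (TCP) lies midway between the tips of the shut fingers; the grasp point (between the pads) lies 19 mm behind it (manip.grip_depth is the distance from the TCP to the grasp point, in m); z points along the fingers, x is the direction in which the jaws open and shut, and the axes are right-handed (so a half turn about z gives the same grasp; the last joint's range is limited). The gripper opens to 92 mm and grips with 3 to 60 N. Pads are 19 mm wide; open, the fingers measure 130 mm over their backs; the gripper's body (75 mm by 190 mm) begins 47 mm behind the grasp point.
Start: joints at [1.516, 0.501, -0.427, 1.55, 0.221, 1.138, -0.21], TCP at [0.203, -0.617, 0.227] pointing down, gripper open.
Joint ranges: [-2.88, 2.88], [-0.31, 2.03], [-1.54, 1.56], [0.2, 2.42], [-1.41, 4.55], [0.19, 2.02], [-2.57, 2.57]. Speed limits (rad/s): [2.57, 2.57, 3.14, 3.14, 3.14, 3.14, 3.14].

INTERFACE

Orientations are given as a unit quaternion [x, y, z, w].
In Python, from bench import manip, effector, viewer gives the robot as it stands. Calls block until the motion is done:
- manip.move_pose(position, orientation): joint-space move of the TCP to a pose.
- manip.servo_line(position, ori=None, vel=0.15): straight line of the TCP; ori=None keeps the orientation; vel is the mean speed in m/s.
- manip.movej(angles): joint-space move.
- effector.open_jaws() and effector.close(f_grip=None): open the fingers fully, or close them until they stop; f_grip is the grip in N (None keeps the last).
- manip.sleep(seconds).
- manip.solve_ik(position, orientation): joint angles nearest the present ones, or None.
- viewer.get_image(name): name is "scene" or "top" or "wrist"; returns the picture (420x560x3 uint8, red, green, blue); there is no depth.
- viewer.get_calibration(name): a dict with "vfov" (degrees; the focal length in pixels is half the picture's height over the tangent of half this angle, whatever the lens; pixels are square), "cx", "cy" (the principal point, pixels), "eye" and "attitude" of the camera in the world. Camera axes: x right, y down, z forward; pixel columns grow to the right and rows downward; lengths in m; the calibration is good to about 2 mm. A picture is of the moment at which its call begins: read the wrist's pose just before it. get_calibration takes no time and is no camera call; for the wrist camera it gives the pose at the moment of the call.
A pose or a line that the arm cannot do raises manip.PlanningError and nothing moves.
- manip.hand_in(): hands the job in, once; it reports no verdict.
Readings, each from a call of its own:
- manip.current_clock(): time.
- manip.current_q(): joint angles.
- manip.current_joint_velocities(): joint speeds.
- manip.current_tau(): joint torques, N m.
- manip.current_tool_pos(): TCP position.
- manip.current_tcp_rot(): TCP orientation.
- manip.current_force(): force on the tool from outside, world axes, zero at the start.
- manip.current_wrist_torque(): the same for the moment, N m.
- manip.current_finger_gap(): finger opening in m.
Only numpy, scipy, OpenCV 4.12 (cv2) and the standard library are available. Lean on these libraries where they do the work, as an engineer would, in place of code of your own. Each camera call takes 0.05 s, during which the arm holds its last target.

## Working session

There is one attempt and no reset: what is moved stays moved. The work goes in short steps, each a Python script; the robot and the scene stay as the last script left them, time stands still between calls to the robot, and variables do not carry over. Pictures are saved under pics/ and viewed, and the job is handed in when it is done.

```bash
mkdir -p pics; ls
python3 - <<'E'
from bench import manip, effector, viewer
import cv2
for n in ["scene","top","wrist"]:
    c=viewer.get_calibration(n); print(n,c)
    cv2.imwrite(f"pics/{n}0.png",viewer.get_image(n)[:,:,::-1])
print(manip.current_tool_pos(),manip.current_tcp_rot(),manip.current_clock(),manip.grip_depth,manip.current_finger_gap(),manip.current_force())
E
```

```text
pics
scene {'vfov': 50.07095174664012, 'cx': 279.1084448539786, 'cy': 205.18156701639435, 'eye': array([ 0.29475756, -1.0638631 ,  1.30958511]), 'attitude': array([ 0.94040104, -0.09534381,  0.04265549, -0.32362935])}
top {'vfov': 51.251913212468935, 'cx': 279.2772195762927, 'cy': 211.57358097909406, 'eye': array([ 0.36368184, -0.1806764 ,  1.3635909 ]), 'attitude': array([ 0.71511606, -0.69699351,  0.03631119, -0.03860783])}
wrist {'vfov': 62.86284500188524, 'cx': 279.1663652651164, 'cy': 211.76462399285577, 'eye': array([ 0.26834246, -0.59525901,  0.3836905 ]), 'attitude': array([ 0.80325441, -0.58131183, -0.0766103 ,  0.1048321 ])}
[ 0.20288103 -0.6169426   0.2258904 ] [ 8.10100262e-01 -5.86290849e-01 -6.22059141e-04 -4.68630750e-04] 0.15 0.0188 0.09185391460361528 [-0.0011037  -0.02269581  0.86495935]
```

View pics/scene0.png

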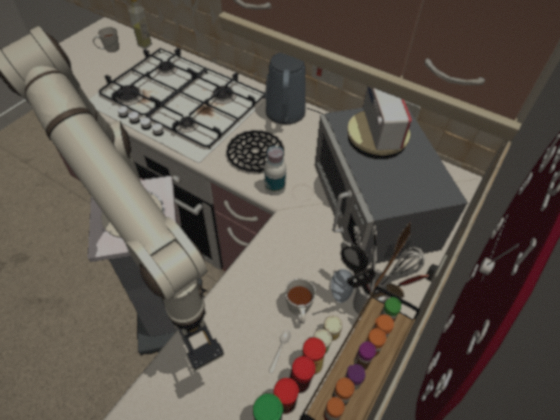

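View pics/top0.png

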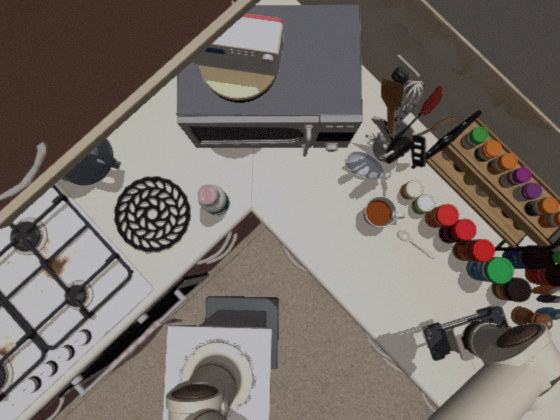

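View pics/wrist0.png

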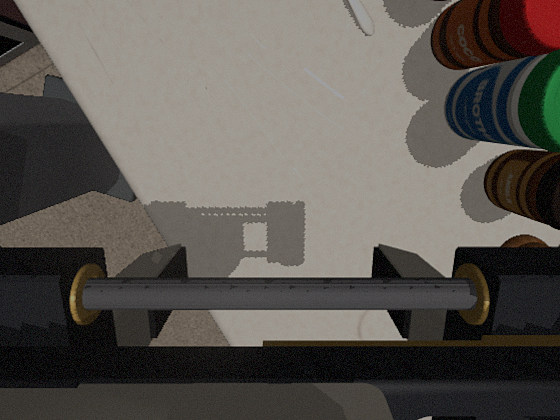

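The bottle with the cup over its red cap shows at about (212,198) in top and (275,170) in scene. The mug is at (380,212) in top, the trivet at (152,213) and the teaspoon at (415,243). Next I zoom in.

```bash
cat > h.py <<'E'
from bench import manip, effector, viewer
import numpy as np, cv2
from scipy.spatial.transform import Rotation as R
def K(c):
    f=210/np.tan(np.radians(c['vfov'])/2); return np.array([[f,0,c['cx']],[0,f,c['cy']],[0,0,1]])
def cam(n):
    c=viewer.get_calibration(n); return K(c),R.from_quat(c['attitude']).as_matrix(),np.array(c['eye'])
def unproj(C,uv,z):
    k,r,e=C; d=r@np.linalg.inv(k)@np.array([uv[0],uv[1],1.]); return e+d*(z-e[2])/d[2]
def proj(C,p):
    k,r,e=C; q=k@(r.T@(np.asarray(p)-e)); return q[:2]/q[2]
def tri(obs):
    A=np.zeros((3,3));b=np.zeros(3)
    for C,uv in obs:
        k,r,e=C; d=r@np.linalg.inv(k)@np.array([uv[0],uv[1],1.]); d/=np.linalg.norm(d)
        P=np.eye(3)-np.outer(d,d);A+=P;b+=P@e
    return np.linalg.solve(A,b)
def snap(n,fn,crop=None,s=1):
    im=viewer.get_image(n)[:,:,::-1].copy()
    cv2.imwrite(f"pics/{fn}_full.png",im)
    if crop: x0,y0,x1,y1=crop; im=im[y0:y1,x0:x1]
    im=cv2.resize(im,None,fx=s,fy=s,interpolation=cv2.INTER_CUBIC); cv2.imwrite(f"pics/{fn}.png",im); return im
E
python3 - <<'E'
import cv2,numpy as np
a=cv2.imread('pics/top0.png')[165:235,170:260]; b=cv2.imread('pics/scene0.png')[135:205,230:320]
f=lambda x:cv2.resize(x,None,fx=4.4,fy=6*0.7333,interpolation=cv2.INTER_CUBIC)
cv2.imwrite('pics/z.png',np.hstack([f(a),f(b)]))
from h import *
T=cam('top');S=cam('scene')
for n,uv,z in [('bottle(top at cup)',(211,196),.1945),('trivet',(152,213),.02),('mug',(379,212),.095),('edge corner',(253,211),0)]:
    print(n,unproj(T,uv,z))
print(unproj(S,(275,150),.1945))
print(manip.current_clock())
E
```

```text
bottle(top at cup) [0.5255254  0.00987068 0.1945    ]
trivet [0.4921021  0.21819909 0.02      ]
mug [ 0.50477205 -0.46518686  0.095     ]
edge corner [ 0.50840146 -0.09201909  0.        ]
[0.53242931 0.02907705 0.1945    ]
0.15
```

View pics/z.png

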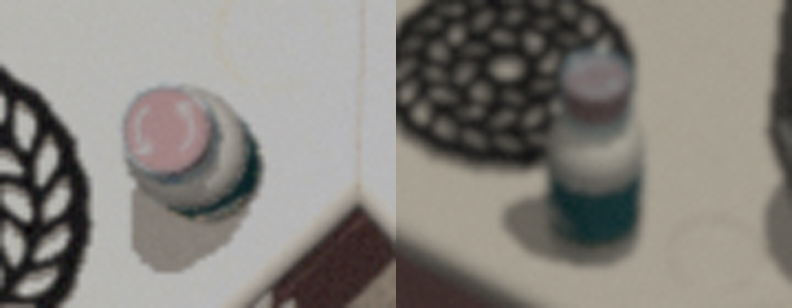

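Run:
```python
from h import *
T=cam('top');S=cam('scene')
print(tri([(T,(208.2,194.5)),(S,(275.7,152))]))
print(unproj(T,(208.2,194.5),.1945),unproj(S,(275.7,152),.1945))
print(unproj(T,(305,195),.0), 'micro front',unproj(T,(250,147),.0))
print('cal yaw0',R.from_quat(manip.current_tcp_rot()).as_matrix().round(3).tolist())
for y in np.arange(-3.1,3.2,.4):
    o=(R.from_euler('z',y)*R.from_euler('x',np.pi)).as_quat()
    q=manip.solve_ik([.527,.02,.18],o); q2=manip.solve_ik([.527,-.27,.02],o)
    print(round(y,2),None if q is None else q.round(2) if hasattr(q,'round') else np.round(q,2), None if q2 is None else np.round(q2,2)[-1])
```

```text
[0.53078942 0.01716616 0.19638807]
[0.52941431 0.01759619 0.1945    ] [0.53284999 0.01905366 0.1945    ]
[ 0.5631613  -0.25387856  0.        ] micro front [ 0.71292444 -0.07589398  0.        ]
cal yaw0 [[0.313, -0.95, -0.0], [-0.95, -0.313, 0.001], [-0.002, -0.0, -1.0]]
-3.1 [-1.05  0.72  1.36  1.94 -0.79  1.16 -2.47] -1.97
-2.7 [-0.73  0.39  0.8   1.94 -0.34  0.95 -2.47] -2.42
-2.3 [-0.47  0.33  0.46  1.93 -0.18  0.93 -2.22] -2.08
-1.9 [ 0.71  0.49 -1.01  1.89  0.49  1.03 -2.41] -1.75
-1.5 [ 0.75  0.53 -1.08  1.89  0.54  1.05 -2.05] -1.42
-1.1 [ 0.78  0.56 -1.14  1.89  0.58  1.07 -1.69] -1.06
-0.7 [ 0.8   0.58 -1.16  1.89  0.6   1.08 -1.31] -0.7
-0.3 [ 0.81  0.59 -1.19  1.89  0.62  1.1  -0.93] -0.33
0.1 [ 0.82  0.61 -1.21  1.89  0.65  1.11 -0.54] 0.05
0.5 [ 0.83  0.63 -1.23  1.89  0.66  1.12 -0.16] 0.41
0.9 [ 0.84  0.63 -1.24  1.89  0.67  1.12  0.24] 0.74
1.3 [ 0.85  0.66 -1.28  1.89  0.71  1.15  0.61] 1.1
1.7 [ 0.9   0.78 -1.41  1.89  0.83  1.24  0.91] 1.47
2.1 [ 0.86  0.68 -1.3   1.89  0.72  1.16  1.4 ] 1.67
2.5 [ 0.86  0.68 -1.3   1.89  0.72  1.16  1.8 ] -2.4
2.9 [ 0.86  0.68 -1.3   1.89  0.72  1.16  2.2 ] -2.57
```

```bash
cat >> h.py <<'E'
def down(y): return (R.from_euler('z',y)*R.from_euler('x',np.pi)).as_quat()
E
python3 - <<'E'
from h import *
x,y=.531-.021,.0175-.065
manip.servo_line([x,y,.33],down(-.3),vel=.25)
print(manip.current_clock(),manip.current_tool_pos(),np.round(manip.current_q(),2),manip.current_force())
W=cam('wrist');print(W[2],W[1][:,2])
print(proj(W,[.531,.0175,.1945]))
np.savez('w1.npz',k=W[0],r=W[1],e=W[2])
snap('wrist','w1')
E
```

```text
2.925 [ 0.50971699 -0.04837589  0.32979666] [ 0.87  0.24 -0.97  1.75  0.2   1.26 -0.44] [-0.26242847 -0.55915287  0.15131926]
[0.5299925  0.01801375 0.48767706] [-0.07649261 -0.24699628 -0.96599261]
[280.3997918  120.02964183]
```

View pics/w1.png

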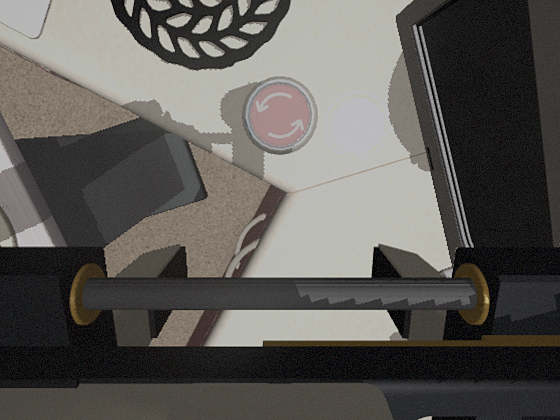

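The wrist view shows the cup and the red cap under it as a circle near (280,115). I'll fit that circle.

Run:
```python
from h import *
d=np.load('w1.npz');W=(d['k'],d['r'],d['e'])
im=cv2.imread('pics/w1_full.png')
hsv=cv2.cvtColor(im,cv2.COLOR_BGR2HSV)
m=((((hsv[...,0]<12)|(hsv[...,0]>168))&(hsv[...,1]>60)).astype(np.uint8))
m[:60]=0;m[170:]=0;m[:,:230]=0;m[:,330:]=0
m=cv2.morphologyEx(m,cv2.MORPH_CLOSE,np.ones((9,9)))
c=max(cv2.findContours(m,0,1)[0],key=cv2.contourArea)
e=cv2.fitEllipse(cv2.convexHull(c));print(e)
print('cap top',unproj(W,e[0],.1915))
g=np.linalg.norm(unproj(W,(e[0][0]+e[1][0]/2,e[0][1]),.1915)-unproj(W,e[0],.1915));print('radius',g)
cv2.ellipse(im,e,(0,255,0),1)
# predicted cup floor & rim
P=unproj(W,e[0],.1915)
for z,r,col in[(.1945,.0285,(255,0,0)),(.1525,.0305,(255,255,0)),(0.112,.04,(0,255,255))]:
    for a in np.linspace(0,6.28,60):
        u=proj(W,[P[0]+r*np.cos(a),P[1]+r*np.sin(a),z]);cv2.circle(im,(int(round(u[0])),int(round(u[1]))),0,col,-1)
cv2.imwrite('pics/w1z.png',cv2.resize(im[60:170,220:340],None,fx=5,fy=5,interpolation=cv2.INTER_NEAREST))
```

```text
Traceback (most recent call last):
ValueError: max() iterable argument is empty
```

Run:
```python
from h import *
d=np.load('w1.npz');W=(d['k'],d['r'],d['e'])
im=cv2.imread('pics/w1_full.png')
print(im.shape,im[95,280],im[115,285],im[115,350])
b=im.astype(int)
m=((b[...,2]-b[...,1]>35)).astype(np.uint8)
m[:60]=0;m[170:]=0;m[:,:230]=0;m[:,330:]=0
m=cv2.morphologyEx(m,cv2.MORPH_CLOSE,np.ones((9,9)))
print(m.sum())
c=max(cv2.findContours(m,cv2.RETR_EXTERNAL,cv2.CHAIN_APPROX_NONE)[0],key=cv2.contourArea)
e=cv2.fitEllipse(cv2.convexHull(c));print(e)
print('cap top',unproj(W,e[0],.1915))
g=np.linalg.norm(unproj(W,(e[0][0]+e[1][0]/2,e[0][1]),.1915)-unproj(W,e[0],.1915));print('radius',g)
cv2.ellipse(im,e,(0,255,0),1)
P=unproj(W,e[0],.1915)
for z,r,col in[(.1945,.0285,(255,0,0)),(.1525,.0305,(255,255,0)),(0.112,.04,(0,255,255))]:
    for a in np.linspace(0,6.28,60):
        u=proj(W,[P[0]+r*np.cos(a),P[1]+r*np.sin(a),z]);cv2.circle(im,(int(round(u[0])),int(round(u[1]))),0,col,-1)
cv2.imwrite('pics/w1z.png',cv2.resize(im[60:170,220:340],None,fx=5,fy=5,interpolation=cv2.INTER_NEAREST))
```

```text
(420, 560, 3) [156 157 168] [136 138 167] [188 186 185]
0Traceback (most recent call last):
  File "<stdin>", line 10, in <module>
ValueError: max() iterable argument is empty
```

Run:
```python
from h import *
d=np.load('w1.npz');W=(d['k'],d['r'],d['e'])
im=cv2.imread('pics/w1_full.png')
b=cv2.GaussianBlur(im,(3,3),0).astype(int)
m=((b[...,2]-b[...,1]>14)).astype(np.uint8)
m[:60]=0;m[170:]=0;m[:,:230]=0;m[:,330:]=0
m=cv2.morphologyEx(m,cv2.MORPH_OPEN,np.ones((3,3)))
m=cv2.morphologyEx(m,cv2.MORPH_CLOSE,np.ones((9,9)))
print(m.sum())
c=max(cv2.findContours(m,cv2.RETR_EXTERNAL,cv2.CHAIN_APPROX_NONE)[0],key=cv2.contourArea)
e=cv2.fitEllipse(cv2.convexHull(c));print(e)
print('cap top',unproj(W,e[0],.1915))
g=np.linalg.norm(unproj(W,(e[0][0]+e[1][0]/2,e[0][1]),.1915)-unproj(W,e[0],.1915));print('radius',g)
cv2.ellipse(im,e,(0,255,0),1)
P=unproj(W,e[0],.1915)
for z,r,col in[(.1945,.0285,(255,0,0)),(.1525,.0305,(255,255,0)),(0.112,.04,(0,255,255))]:
    for a in np.linspace(0,6.28,60):
        u=proj(W,[P[0]+r*np.cos(a),P[1]+r*np.sin(a),z]);cv2.circle(im,(int(round(u[0])),int(round(u[1]))),0,col,-1)
cv2.imwrite('pics/w1z.png',cv2.resize(im[60:170,220:340],None,fx=5,fy=5,interpolation=cv2.INTER_NEAREST))
```

```text
2828
((279.4808654785156, 114.50162506103516), (58.900291442871094, 61.58863067626953), 177.02627563476562)
cap top [0.5315944 0.0219525 0.1915   ]
radius 0.024428193296552332
```

View pics/w1z.png

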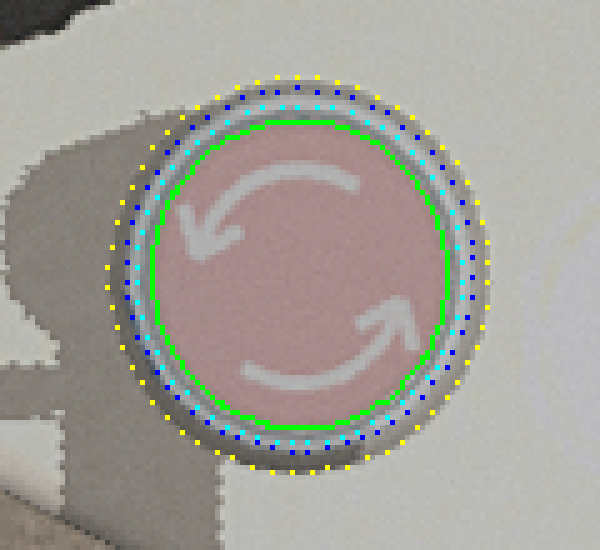

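Run:
```python
from h import *
# step toward bottle: half-way offset so cup sits near image centre
manip.servo_line([.5316-.010,.020-.032,.30],down(-.3),vel=.15)
W=cam('wrist')
print(manip.current_tool_pos(),proj(W,[.5316,.022,.1915]),proj(W,[.531,.0175,.1915]))
np.savez('w2.npz',k=W[0],r=W[1],e=W[2]);im=snap('wrist','w2')
b=cv2.GaussianBlur(im,(3,3),0).astype(int)
m=((b[...,2]-b[...,1]>14)).astype(np.uint8); m[245:]=0;m[:80]=0;m[:,:210]=0;m[:,350:]=0
m=cv2.morphologyEx(m,cv2.MORPH_OPEN,np.ones((3,3)));m=cv2.morphologyEx(m,cv2.MORPH_CLOSE,np.ones((11,11)))
c=max(cv2.findContours(m,cv2.RETR_EXTERNAL,cv2.CHAIN_APPROX_NONE)[0],key=cv2.contourArea)
e=cv2.fitEllipse(cv2.convexHull(c));print(e,unproj(W,e[0],.1915))
d=np.load('w1.npz');W1=(d['k'],d['r'],d['e'])
print(tri([(W,e[0]),(W1,(279.48,114.5))]),manip.current_clock())
```

```text
[ 0.52147664 -0.01224283  0.30000396] [279.00240856 164.89330978] [279.97249298 170.65757864]
((279.11334228515625, 163.84202575683594), (63.14868927001953, 64.1960220336914), 175.91050720214844) [0.53192167 0.02275083 0.1915    ]
[0.53166117 0.02202626 0.18526564] 3.4917
```

View pics/w2.png

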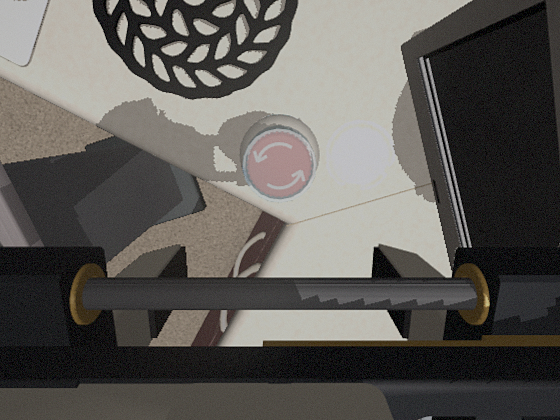

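Run:
```python
from h import *
X,Y=.5314,.0212
manip.servo_line([X,Y,.26],vel=.15)
manip.servo_line([X,Y,.162],vel=.1)
print(manip.current_tool_pos(),manip.current_force())
effector.close(6)
manip.sleep(.2)
print(manip.current_tool_pos(),manip.current_force(),manip.current_wrist_torque(),manip.current_finger_gap(),manip.current_clock())
im=snap('wrist','w3');snap('scene','s3',(180,90,380,240),4)
```

```text
[0.53196601 0.02137364 0.16261613] [-0.40272726  0.28689945  1.1501841 ]
[0.5314451  0.02116733 0.16207158] [ 0.24592999 -0.98061825  0.96718322] [-0.148439   -0.06099356  0.03023448] 0.06017999376296721 5.9333
```

View pics/w3.png

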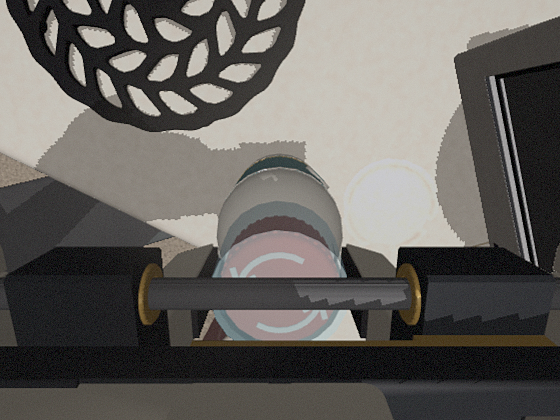

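View pics/s3.png

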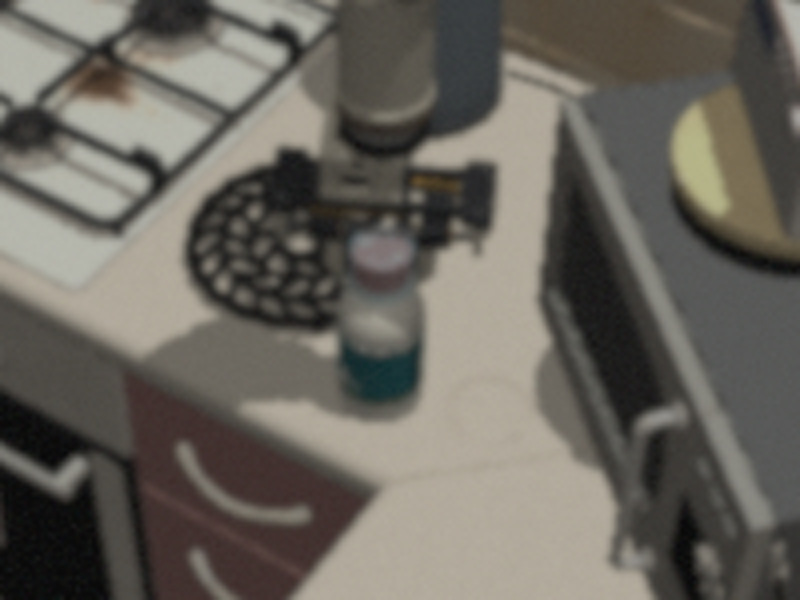

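The wrist view shows the cup between both pads, centred near (280,285). The 60 mm gap matches the cup's diameter near its rim, so I lift.

Run:
```python
from h import *
p=manip.current_tool_pos(); f0=manip.current_force()
manip.servo_line([p[0],p[1],.162+.025],vel=.06)
print(manip.current_force()-f0,manip.current_finger_gap())
manip.servo_line([p[0],p[1],.162+.10],vel=.12)
print(manip.current_tool_pos(),manip.current_force()-f0,manip.current_finger_gap(),manip.current_clock())
W=cam('wrist');np.savez('w4.npz',k=W[0],r=W[1],e=W[2]);snap('wrist','w4');snap('scene','s4',(180,90,380,240),4)
```

```text
[-0.21204617  0.89291842 -1.3348207 ] 0.060180653444021605
[0.53094538 0.02091791 0.26134464] [ 0.26980506  0.47628204 -1.98409436] 0.06037387720616627 7.375
```

View pics/w4.png

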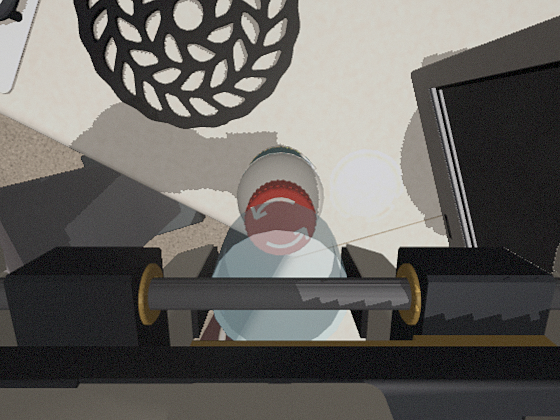

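View pics/s4.png

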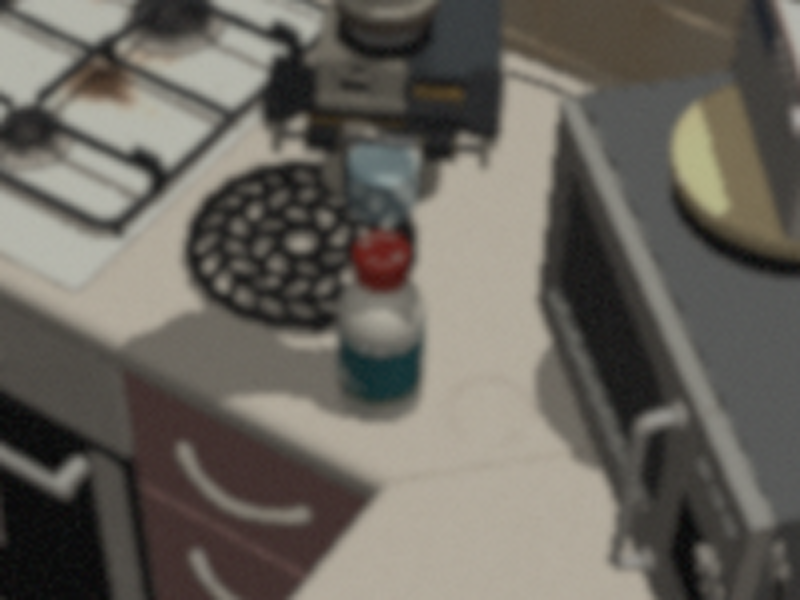

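Lifted. The cup sits upright in the jaws, the red cap is exposed near (281,218), and the bottle has not moved. Now I place the cup.

Run:
```python
from h import *
X,Y=.55,-.235
manip.servo_line([X,Y,.24],down(-.3),vel=.2)
manip.servo_line([X,Y,.03],vel=.12)
f0=manip.current_force()
z=.013
while z>=.006:
    manip.servo_line([X,Y,z],vel=.03)
    f=manip.current_force(); print(z,manip.current_tool_pos()[2].round(4),(f-f0).round(2))
    if f[2]-f0[2]>2.0: break
    z-=.001
print(manip.current_clock())
snap('wrist','w5')
```

```text
0.013 0.0129 [-0.39 -0.6  -1.39]
0.012 0.0121 [-0.47 -0.56 -0.41]
0.011 0.011 [-0.39 -1.96  0.05]
0.009999999999999998 0.0099 [-0.55 -1.34 -1.08]
0.008999999999999998 0.0094 [-1.77 -0.12  4.2 ]
12.5333
```

View pics/w5.png

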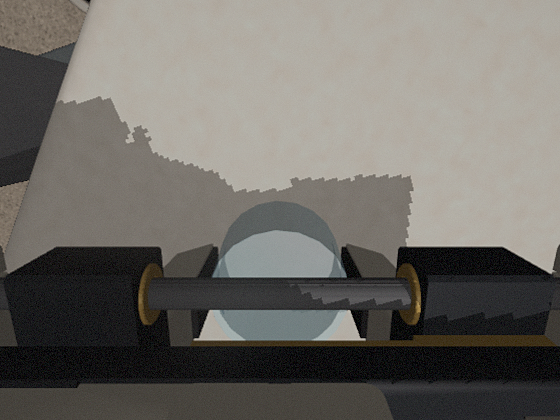

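The cup touched the worktop where predicted and is upright. I'll release it, retreat, and look at the cap.

Run:
```python
from h import *
X,Y=.55,-.235
manip.servo_line([X,Y,.0097],vel=.03)
effector.open_jaws()
manip.sleep(.25)
print(manip.current_finger_gap(),manip.current_clock())
manip.servo_line([X,Y,.12],vel=.12)
snap('wrist','w6b')
manip.servo_line([X,Y,.28],vel=.25)
yaw=-.5
cd=np.array([-np.sin(yaw),np.cos(yaw)])
t=np.array([.5315,.0215])-.035*cd
manip.servo_line([t[0],t[1],.30],down(yaw),vel=.22)
W=cam('wrist');im=snap('wrist','w6')
b=cv2.GaussianBlur(im,(3,3),0).astype(int)
m=((b[...,2]-b[...,1]>45)).astype(np.uint8); m[245:]=0;m[:80]=0;m[:,:210]=0;m[:,350:]=0
print(m.sum(),proj(W,[.5315,.0215,.1915]))
np.savez('w6.npz',k=W[0],r=W[1],e=W[2]);print(manip.current_clock())
```

```text
0.09175886746748424 13.7917
2782 [278.80849804 164.2497418 ]
16.9417
```

View pics/w6b.png

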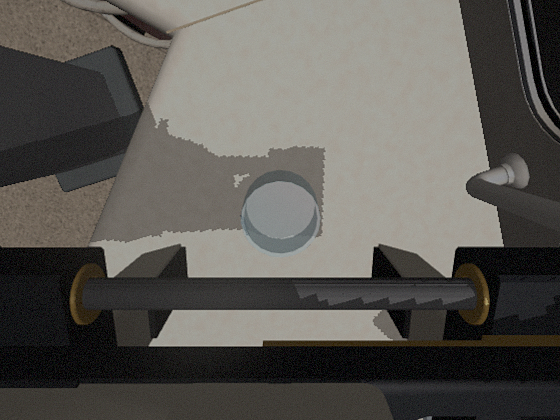

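View pics/w6.png

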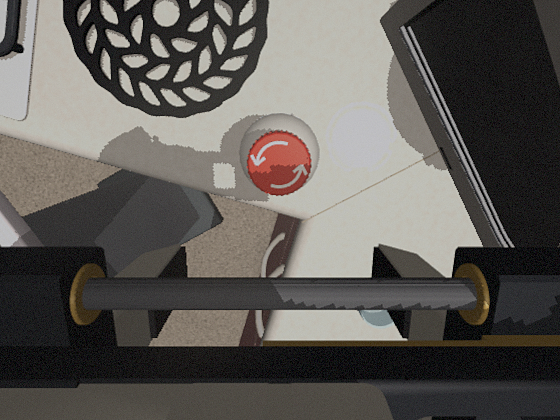

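The cup stands on the worktop, and the cap is at (279,163), within about 1 mm of my estimate. Now I grip the cap and press it.

Run:
```python
from h import *
X,Y=.5315,.0218
manip.servo_line([X,Y,.25],vel=.15)
manip.servo_line([X,Y,.160],vel=.1)
q=manip.current_q();print(np.round(q,2),manip.current_tool_pos())
f0=manip.current_force()
effector.close(45); manip.sleep(.2)
print(manip.current_finger_gap(),manip.current_tool_pos(),(manip.current_force()-f0).round(2),manip.current_clock())
for dz in (.003,.005,.006):
    manip.servo_line([X,Y,.160-dz],vel=.02)
    print(dz,manip.current_tool_pos(),(manip.current_force()-f0).round(2),manip.current_finger_gap())
    if manip.current_tool_pos()[2]<.1555: break
np.save('f0.npy',f0);print(manip.current_clock())
snap('scene','s7',(180,90,380,240),4);snap('wrist','w7')
```

```text
[ 0.59  0.47 -0.85  1.9   0.43  0.96 -0.96] [0.53206346 0.02200328 0.16061069]
0.04978404792993288 [0.53169231 0.0217015  0.16004116] [ 0.02 -1.22 -1.12] 19.4917
0.003 [0.5318899  0.02166517 0.15782281] [-2.24 -1.85  8.04] 0.04981764213907911
0.005 [0.53195054 0.02171192 0.15607973] [-3.1  -1.79  9.46] 0.04970572473401826
0.006 [0.53199251 0.02174867 0.1552462 ] [-3.11 -1.81 11.85] 0.0498539280292822
20.2917
```

View pics/s7.png

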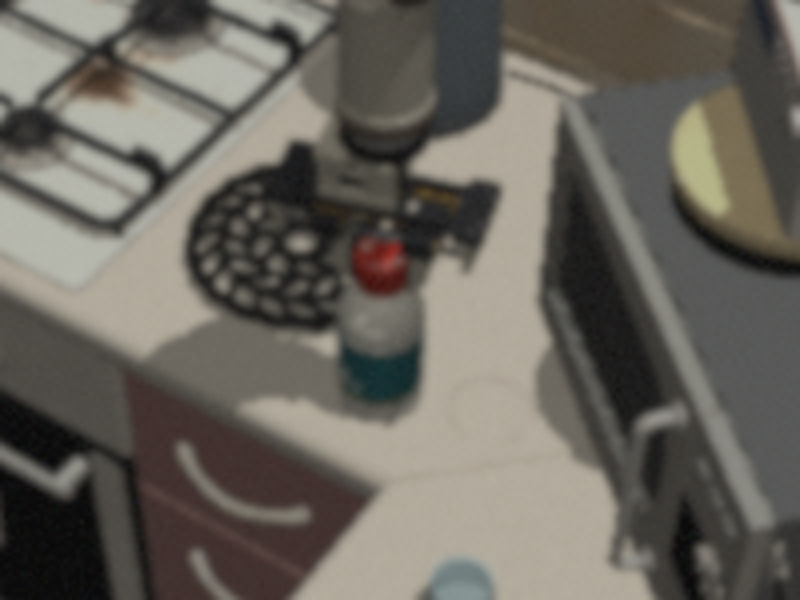

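View pics/w7.png

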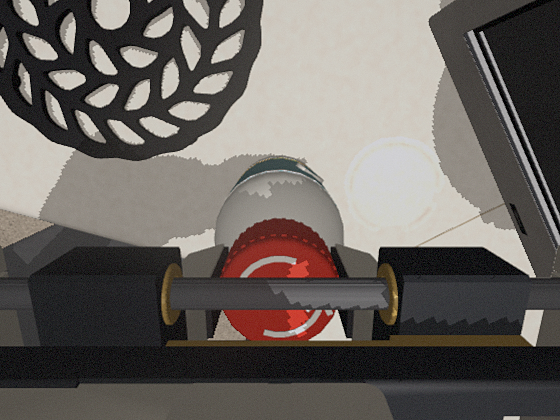

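The cap is gripped with a 49.8 mm gap and pressed about 4.8 mm at about 12 N, as the spring model predicts. Now I twist with a small test step first.

Run:
```python
from h import *
X,Y=.5315,.0218;f0=np.load('f0.npy');Z=.1537
for yaw in (-.4,-.2,0,.2,.4,.6):
    manip.servo_line([X,Y,Z],down(yaw),vel=.02)
    r=R.from_quat(manip.current_tcp_rot()).as_matrix()
    print(round(yaw,1),round(np.arctan2(r[1,0],r[0,0]),3),manip.current_tool_pos().round(4),(manip.current_force()-f0).round(2),manip.current_wrist_torque().round(3),round(manip.current_finger_gap(),4),manip.current_clock())
    if yaw==-.4 and manip.current_clock()>24: break
snap('scene','s8',(180,90,380,240),4);snap('wrist','w8')
```

```text
-0.4 -0.399 [0.5322 0.0219 0.1551] [-2.99 -0.31 11.58] [-0.318  0.381  0.037] 0.0495 20.6417
-0.2 -0.199 [0.5321 0.022  0.155 ] [-3.7  -2.32 11.64] [-0.232  0.48   0.057] 0.0501 20.9917
0 0.001 [0.5321 0.0221 0.155 ] [-2.96 -0.94 11.89] [-0.274  0.463  0.024] 0.0497 21.3417
0.2 0.201 [0.5319 0.0222 0.155 ] [-3.62 -0.71 11.8 ] [-0.167  0.531  0.017] 0.0498 21.6917
0.4 0.401 [0.5318 0.0221 0.1549] [-4.07 -1.02 10.67] [-0.238  0.544  0.089] 0.0496 22.0417
0.6 0.601 [0.5319 0.0221 0.1549] [-2.99 -1.7  10.94] [-0.278  0.446  0.057] 0.0496 22.3917
```

View pics/s8.png

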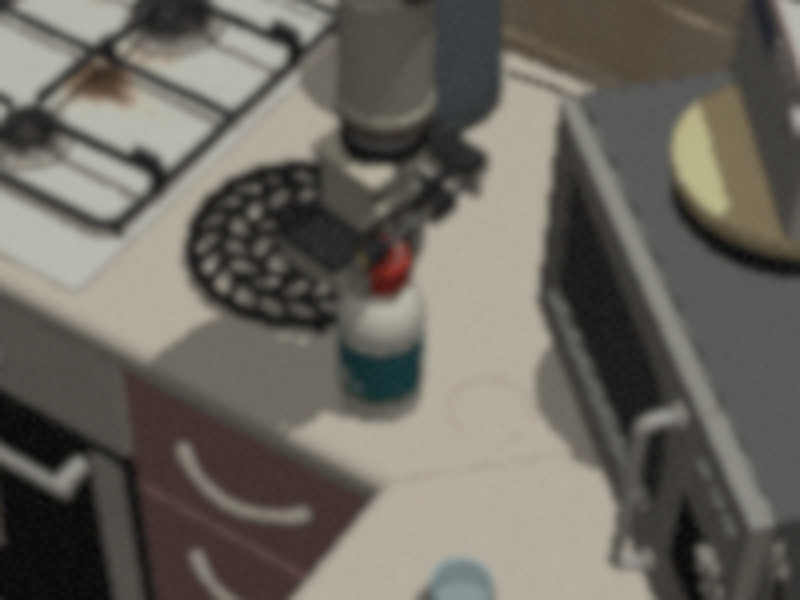

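View pics/w8.png

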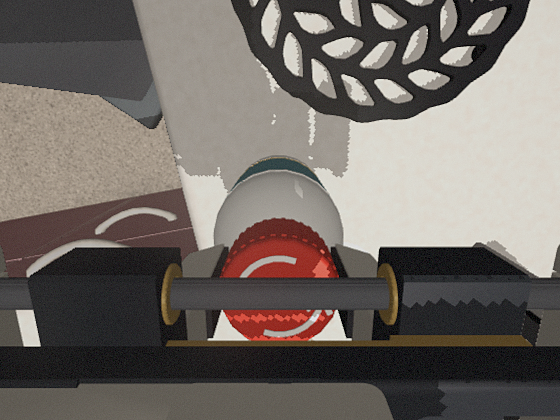

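The arrows kept their place relative to the jaws, so the cap turned about 1.1 rad with the gripper at low torque. I lift gently, watching the force.

Run:
```python
from h import *
X,Y=.5315,.0218;f0=np.load('f0.npy')
for z in (.158,.161,.164,.168,.175):
    manip.servo_line([X,Y,z],vel=.03)
    f=manip.current_force()-f0
    print(z,manip.current_tool_pos().round(4),f.round(2),round(manip.current_finger_gap(),4),manip.current_clock())
    if f[2]<-9: print('HELD');break
snap('scene','s9',(180,90,380,240),4);snap('wrist','w9')
```

```text
0.158 [0.5317 0.022  0.159 ] [-3.63 -1.42  8.62] 0.0499 22.7833
0.161 [0.5317 0.022  0.1614] [-0.85 -0.79  4.34] 0.0501 23.0333
0.164 [0.5311 0.0217 0.1636] [-1.81  0.83 -1.31] 0.0502 23.2833
0.168 [0.5315 0.0218 0.1681] [-1.11 -0.29 -0.98] 0.0498 23.5667
0.175 [0.5316 0.0218 0.1753] [-1.21 -0.15  0.23] 0.0494 23.95
```

View pics/s9.png

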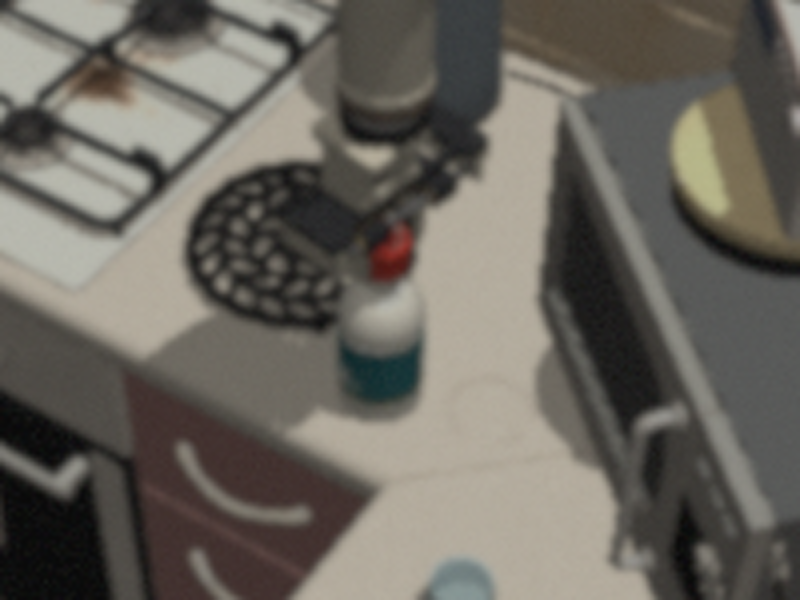

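View pics/w9.png

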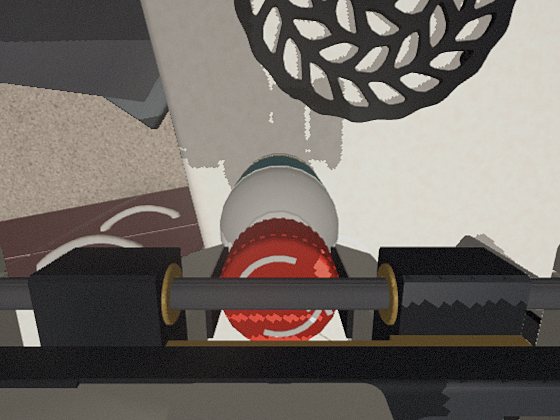

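The cap is free: there is no pull on the wrist, and the bottle stays down while the cap rises. I raise it to 50 mm above the neck.

Run:
```python
from h import *
X,Y=.5315,.0218;f0=np.load('f0.npy')
manip.servo_line([X,Y,.230],vel=.06)
manip.sleep(.5)
print(manip.current_tool_pos().round(4),manip.current_tcp_rot().round(3),(manip.current_force()-f0).round(2),round(manip.current_finger_gap(),4),manip.current_clock())
snap('scene','s10',(180,90,380,240),4);snap('wrist','w10');snap('top','t10')
```

```text
[0.5315 0.0218 0.2299] [ 0.955  0.296 -0.    -0.   ] [-1.26  0.12 -0.33] 0.0496 25.6167
```

View pics/s10.png

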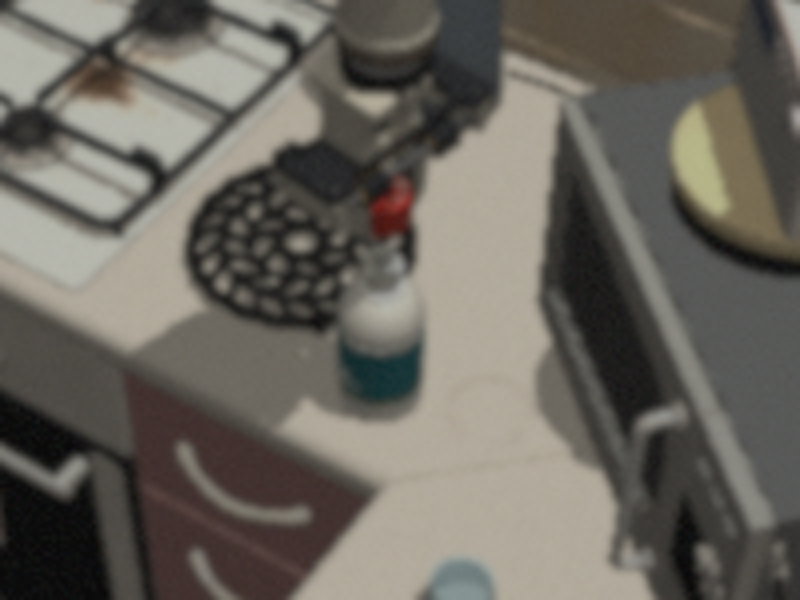

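View pics/w10.png

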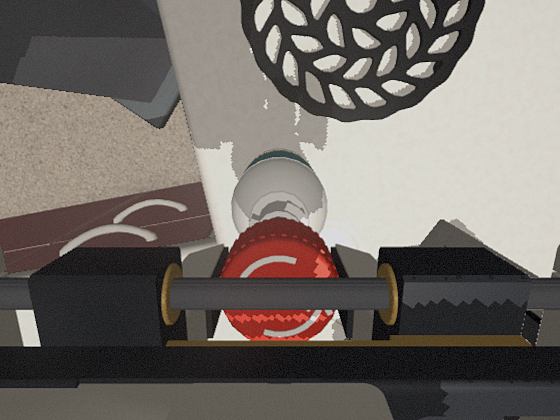

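View pics/t10.png

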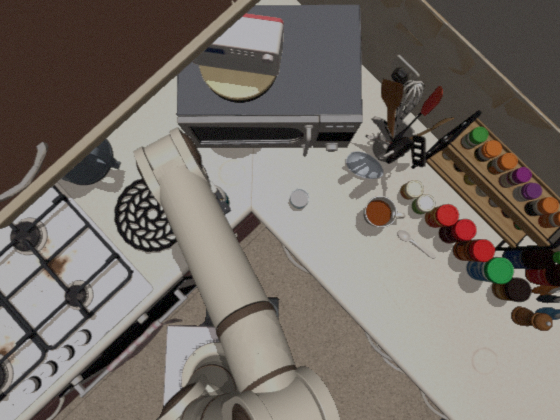

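The scene view shows the open neck at (385,265) under the gripped red cap at (390,205). In the top view the cup stands at (300,199), and the mug (380,212), teaspoon and trivet are where they were. I'm handing in.

Run:
```python
from h import *
manip.hand_in();print(manip.current_clock(),manip.current_finger_gap())
```

```text
the job is handed in; nothing more can be done
the job is handed in; nothing more can be done
```

The job is done and handed in at about 25.6 s on the robot's clock; the system gave no verdict.

- **Cup:** I lifted it off the bottle and stood it upright, rim down, on the worktop about 0.26 m from the bottle. It touched down at the expected height and was let go. The later pictures show it standing.
- **Cap:** I gripped it at 45 N, pressed it about 4.8 mm with about 12 N, and turned it 1.1 rad anticlockwise. It came off with no resisting pull.
- **Final checks:** The cap is held with a finger gap of 49.6 mm. From the 70 mm lift, its lower rim is about 50 mm above the mouth, level and centred to within a millimetre or two. The bottle is upright, and in the pictures the bottle, mug, trivet and teaspoon are all where they were.
- **Disagreements and gaps:**
  - The top and wrist cameras differed by about 4 mm on the bottle's y position. I used mainly the wrist camera, and the grasps bore it out.
  - I did not measure whether the bottle turned with the cap. The low twist torque and the cap coming free suggest it did not turn much.

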